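Clear a finished run from the cartridge cycler

TASK

The run is finished: gather all the used cartridges, from the cycler's bays and from the bench, onto the steel tray as it stands on the bench, then carry the tray to the waste pail and tip it so that they slide off into the pail. Set the empty tray flat on the bench again and lower the cycler's lid gently until it is fully closed. Every used cartridge must end up in the pail, and the bottle and the tip box beside them stay where they are.

Things in the scene. Friction and masses are not known exactly. Their poses are not given: they have to be found in the camera images.
- cart1_mid (a point): used test cartridge: white plastic block 66 x 36 x 24 mm high with an upright grip rib (40 long, 12 wide, 18 mm high) along the middle of its top, 42 mm high over all, 45 g, smooth. The point is its centre, 21 mm above its underside; x along its length and along the rib, y across, z up through the rib. At the start it sits in a bay of the cycler: a 70 x 40 mm recess 20 mm deep, its floor 80 mm above the bench; x then points away from the cycler's front. May be absent.
- cart2_mid (a point): used test cartridge: white plastic block 66 x 36 x 24 mm high with an upright grip rib (40 long, 12 wide, 18 mm high) along the middle of its top, 42 mm high over all, 45 g, smooth. The point is its centre, 21 mm above its underside; x along its length and along the rib, y across, z up through the rib. At the start it sits in a bay of the cycler: a 70 x 40 mm recess 20 mm deep, its floor 80 mm above the bench; x then points away from the cycler's front. May be absent.
- cart3_mid (a point): used test cartridge: white plastic block 66 x 36 x 24 mm high with an upright grip rib (40 long, 12 wide, 18 mm high) along the middle of its top, 42 mm high over all, 45 g, smooth. The point is its centre, 21 mm above its underside; x along its length and along the rib, y across, z up through the rib. At the start it sits in a bay of the cycler: a 70 x 40 mm recess 20 mm deep, its floor 80 mm above the bench; x then points away from the cycler's front. May be absent.
- cart4_mid (a point): used test cartridge: white plastic block 66 x 36 x 24 mm high with an upright grip rib (40 long, 12 wide, 18 mm high) along the middle of its top, 42 mm high over all, 45 g, smooth. The point is its centre, 21 mm above its underside; x along its length and along the rib, y across, z up through the rib. At the start it sits in a bay of the cycler: a 70 x 40 mm recess 20 mm deep, its floor 80 mm above the bench; x then points away from the cycler's front. May be absent.
- cart5_mid (a point): used test cartridge: white plastic block 66 x 36 x 24 mm high with an upright grip rib (40 long, 12 wide, 18 mm high) along the middle of its top, 42 mm high over all, 45 g, smooth. The point is its centre, 21 mm above its underside; x along its length and along the rib, y across, z up through the rib. At the start it lies upright on the bench, beyond the tray. May be absent.
- cycler: red bench cycler, fixed, 200 x 200 x 100 mm high, with a black top that has four cartridge bays and a black hinged lid standing open at its back. Origin: centre of its underside; x points from its front (green line) to its back, z up. Bay centres at x = -50 and +30 mm, y = +41 and -41 mm.
- lid (a joint): angle of the cycler's lid, rad: 0 closed, flat on the cycler, about 1.58 to 1.8 when standing open at the start, 1.9 at its stop. The stiff hinge holds the lid wherever it is left; moving it takes up to about 5 N at the push point.
- lid_hinge (a point): the middle of the lid's hinge line, which runs along the cycler's y at its back edge, 100 mm above the bench. The lid is a hollow plate 200 mm wide that reaches 194 mm from the hinge and is 32 mm thick (6 mm top plate and a skirt); the axes turn with the lid: x points from its free edge to the hinge, z out of its outer face.
- lid_push (a point): point on the lid's outer face (the upper face when closed), on its centre line, 150 mm from the hinge line: a place to push it down.
- tray_handle (a point): centre of the handle bar of the steel tipping tray. The tray is loose, about 0.35 kg: floor 200 mm (x) by 160 mm (y), 4 mm thick, 18 mm walls along both sides and the -x end, the +x end open, smooth. An arched handle spans it from side to side over its middle: bar along y, 170 mm long, 14 mm wide (x), 16 mm high; this point is 88 mm above the tray's underside and 84 mm above its floor. x points to the open end, z up.
- tray_lip (a point): middle of the tray's open end, on its floor: 100 mm in +x and 84 mm below the handle point. The cartridges start to slide when the tray is tipped by 13 to 20 degrees.
- pail_rim (a point): centre of the mouth of the round white waste pail, fixed, 130 mm high, inner diameter 222 mm at the mouth and about 192 mm at the floor. The point is level with the rim.
- bottle: amber reagent bottle, 60 mm across, 130 mm high; origin under its centre. To be left alone.
- tip_box: box of pipette tips with a clear cover, 120 x 85 x 66 mm high; origin under its centre. To be left alone.

How it is judged:
By the outcome, as a careful person would: the job done as asked, in the order asked, and still so for the second after the job is handed in, with the robot touching nothing.
Of cart1, cart2, cart3, cart4, cart5 only 3 to 5 are there at a start; the rules pass over those that are not, and their reading is None.
At some moment in a run one of tray, cart5 may be knocked a few centimetres aside while the robot is not near it.
It also fails if it takes over 210 s, if anything falls off the work surface, if the arm or the gripper's body presses on something with over 40 N, if the wrist force passes 120 N, or if a joint passes its speed limit or range.

ROBOT

A 6-joint arm with a two-finger parallel gripper is mounted at the origin on the work surface. World frame = base frame: x ahead of the robot, y to its left, z up, the work surface at z = 0. Lengths are in mm, angles in rad, forces in N, time in s.
With the tool pointing down it reaches from about 275 to 750 mm from the base axis. Payload 10.2 kg.
Tool frame: the origin (TCP) lies at the very end of the fingers, on their centre line; the grasp point (between the pads) lies 19 mm behind it; z points along the fingers, y is the line along which they close (so a half turn about z gives the same grasp; the last joint's range is limited). The gripper opens to 85 mm and grips with 20 to 120 N. Pads are 22 mm wide; open, the fingers measure 114 mm over their backs; the gripper's body (76 mm by 85 mm) begins 54 mm behind the grasp point. The pads swing forward as they close: fully open they stand 13 mm farther back than shut.
Start: joints at [0.989, 0.313, 1.498, -0, 1.331, -0.223], TCP at [184.367, 491.569, 231.294] pointing down, gripper open.
Joint ranges: [-2.94, 2.94], [-0.97, 2.17], [0.19, 2.56], [-1.23, 4.37], [0.02, 3.11], [-2.88, 2.88]. Speed limits (rad/s): [2.39, 2.39, 3.01, 3.14, 3.14, 3.14].

INTERFACE

Orientations are given as a unit quaternion [w, x, y, z].
In Python, from rig import monitor, eyes, job gives the robot as it stands. The module is installed in compiled form; this text tells all that it offers.
- The arm moves only by the tool send_rows, never from a script. Its argument "targets" is one flat list of numbers, 7 for each row, row after row: the turn, a rotation vector about the tool's x, y, z in degrees, then the shift along the tool's x, y, z in units of 60 mm (1.0 is 60 mm), then the opening, from -1 (shut) to 1 (fully open), so that 0 is half open. A call has 1 to 5 rows; each row shifts and turns the commanded pose from where the row before left it, along the tool's axes as they then stand; what a row does not reach is not made up. A row lasts 1/8 s, in which the tool goes at most 62.5 mm and 10.7 degrees, less where a joint would pass 70% of its speed; a pose out of reach is approached as far as the arm can. A call is refused whole if a number of a shift passes 1 or a number of a turn 10.7, either way. A call with a gripper value outside its range is refused whole. The fingers move at their own pace and stop on an object; "newtons" is the grip in N (left out, the last holds). Time passes only in rows, so rows that do not move let the fingers close. It gives the time, the measured TCP pose, the force, the opening and the grip force at its end, in the units of the state.
- monitor.sense(): the state, without advancing time (a new reading comes with each control period).
- eyes.capture(name): name is "side" or "top"; returns a dict with "img" (480x640x3 uint8, red, green, blue), "K" (3x3 intrinsics, pixels), "R" (3x3) and "t" (3): a world point X has camera coordinates R X + t. Camera axes: x right, y down, z forward; pixel columns grow to the right and rows downward; lengths in mm; the calibration is good to about 2 mm. A picture is of the moment at which its call begins. There is no depth.
- job.finish_job(): hands the job in; it is judged then, once.
The state is a dict: "time_s": time; "joints": joint angles; "dq": joint speeds; "tau": joint torques, N m; "eef_pos": TCP position; "ee_rot": TCP orientation; "force": force on the tool from outside, world axes, zero at the start; "wrist_torque": the same for the moment, N m; "grip_width": opening from 0.0 (shut) to 1.0 (fully open); "grip_force": force on a finger pad.
Only numpy, scipy, OpenCV 4.12 (cv2) and the standard library are available. Lean on these libraries where they do the work, as an engineer would, in place of code of your own. Each camera call takes 0.05 s, during which the arm holds its last target. There are 200 camera calls.

## Working session

There is one attempt and no reset: what is moved stays moved. The work goes in short steps, Python scripts to look and compute and a tool call to move; the robot and the scene stay as the last step left them, time stands still between calls to the robot, and variables do not carry over. Pictures are saved under pics/ and viewed, at most 14 in all, crops included, and the job is handed in when it is done.

Besides the shell and the picture viewer there is one more tool, called after "Request:" as name(argument=value, ...) on one line, values as JSON. send_rows: Moves the arm, as the interface text tells. Its arguments: {"type":"object","properties":{"targets":{"type":"array","items":{"type":"number"}},"newtons":{"type":"number"}},"required":["targets"]}

```bash
mkdir -p pics; cat > h.py <<'E'
import numpy as np, cv2
from scipy.spatial.transform import Rotation as Rn
from rig import monitor, eyes, job
def cap(n,save=None):
    c=eyes.capture(n)
    for k in("K","R","t"): c[k]=np.array(c[k],float)
    if save: cv2.imwrite(f"pics/{save}.png",c["img"][:,:,::-1])
    return c
def ray(c,uv,z):
    uv=np.atleast_2d(np.array(uv,float)); z=np.broadcast_to(z,len(uv))
    d=np.c_[uv,np.ones(len(uv))]@np.linalg.inv(c["K"]).T@c["R"]
    o=-c["R"].T@c["t"]
    return o+d*((z-o[2])/d[:,2])[:,None]
def proj(c,X):
    p=(np.atleast_2d(X)@c["R"].T+c["t"])@c["K"].T
    return p[:,:2]/p[:,2:]
E
python3 - <<'E'
from h import *
for n in("top","side"):
    c=cap(n,n+"0"); print(n,c["K"].tolist(),(-c["R"].T@c["t"]).round(),c["R"].round(3).tolist())
s=monitor.sense(); print(s)
E
```

```text
top [[579.0047554370342, 0.0, 329.7801997001258], [0.0, 579.0047554370342, 244.40829705032067], [0.0, 0.0, 1.0]] [ 450.   -8. 1254.] [[0.009, -1.0, 0.004], [-0.996, -0.01, -0.094], [0.094, -0.003, -0.996]]
side [[474.0256752995188, 0.0, 312.0155368920686], [0.0, 474.0256752995188, 242.01218472968247], [0.0, 0.0, 1.0]] [257. 567. 713.] [[-0.878, -0.479, 0.001], [-0.325, 0.595, -0.735], [0.351, -0.646, -0.678]]
{'time_s': 0.1, 'joints': array([ 9.88600055e-01,  3.13426423e-01,  1.49835522e+00, -3.39640472e-05,
        1.33099957e+00, -2.23394336e-01]), 'dq': array([-0.00038016, -0.00037624,  0.00010493,  0.00123419, -0.00042479,
        0.00118138]), 'tau': array([ 3.30143630e-03, -4.12896824e+01, -2.60138172e+01, -9.15128862e-05,
        3.05253001e-03,  6.67198819e-06]), 'eef_pos': array([184.24306237, 491.36512941, 230.77795158]), 'ee_rot': array([-2.17780402e-04,  1.78436178e-01,  9.83951308e-01, -5.53187791e-04]), 'force': array([-0.17422144,  0.11065747,  0.7609459 ]), 'wrist_torque': array([-0.00408837, -0.02156269,  0.03626424]), 'grip_force': 0.0, 'grip_width': 0.9955491081421783}
```

View pics/top0.png

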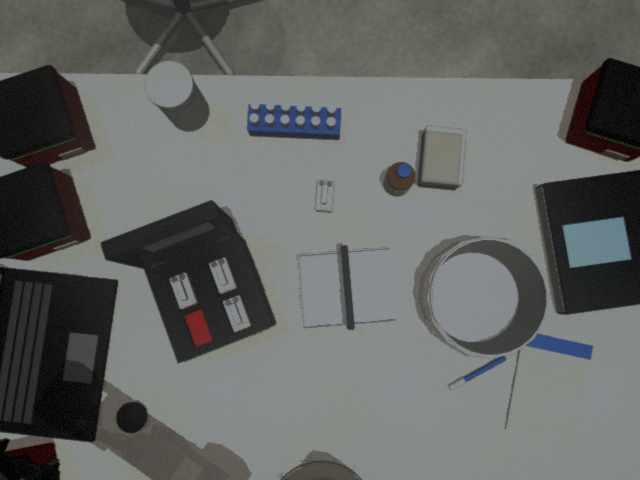

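View pics/side0.png

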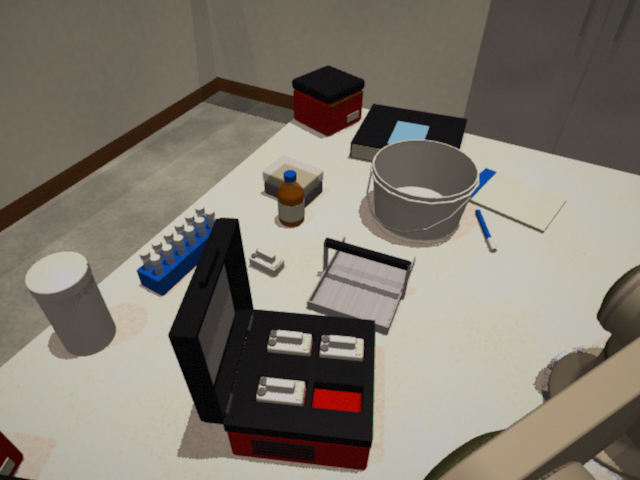

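The top view shows three cartridges in the bays, at (180,290), (222,274) and (236,313), and an empty red bay at (199,328). A fourth cartridge is on the bench at (324,195). The tray handle is at (347,287), the pail at (487,297), the bottle at (399,177) and the tip box at (442,157). The side view agrees, with the lid standing open at the cycler's back.

```bash
python3 - <<'E'
from h import *
t=cap("top");im=t["img"]
a=cv2.resize(im[180:340,95:405],None,fx=2.5,fy=2.5,interpolation=cv2.INTER_CUBIC)
s=cap("side")["img"]
b=cv2.resize(s[225:420,230:430],None,fx=2,fy=2,interpolation=cv2.INTER_CUBIC)
cv2.imwrite("pics/c1.png",a[:,:,::-1]);cv2.imwrite("pics/c2.png",b[:,:,::-1])
g=im.min(2)
def blob(m,x0,x1,y0,y1,amin):
    q=np.zeros_like(m);q[y0:y1,x0:x1]=m[y0:y1,x0:x1]
    cs,_=cv2.findContours(q,cv2.RETR_EXTERNAL,cv2.CHAIN_APPROX_NONE)
    return [c for c in cs if cv2.contourArea(c)>amin]
m=(g>90).astype(np.uint8)*255
for c in blob(m,160,255,250,340,80):
    r=cv2.minAreaRect(c); b=cv2.boxPoints(r); P=ray(t,b,104)[:,:2]
    print("cart",np.round(r[0]),r[1],P.mean(0).round(1),[np.round(np.linalg.norm(P[i]-P[i-1])) for i in range(2)],[np.round(np.degrees(np.arctan2(*(P[i]-P[i-1])[::-1]))) for i in range(2)])
# red bay
hr=((im[...,0].astype(int)-im[...,1]>60)).astype(np.uint8)*255
for c in blob(hr,175,225,300,355,80):
    r=cv2.minAreaRect(c);P=ray(t,cv2.boxPoints(r),80)[:,:2];print("redbay",r,P.mean(0).round(1))
print("bg g near bench cart",im[190:200,305:345,0].tolist()[5])
# black top contour
mk=(im.max(2)<60).astype(np.uint8)*255
for c in blob(mk,95,290,190,370,2000):
    ap=cv2.approxPolyDP(c,4,True)[:,0]; print("black",ap.tolist(),ray(t,ap,100)[:,:2].round().tolist())
for c in blob(mk,335,360,235,335,100):
    r=cv2.minAreaRect(c);P=ray(t,cv2.boxPoints(r),96)[:,:2];print("bar",r,P.round(1).tolist(),P.mean(0))
E
```

```text
cart [164. 327.] (8.0, 24.0) [392.3 313.4] [np.float64(16.0), np.float64(47.0)] [np.float64(91.0), np.float64(2.0)]
cart [236. 313.] (33.0056037902832, 18.024335861206055) [420.4 172.1] [np.float64(65.0), np.float64(35.0)] [np.float64(22.0), np.float64(-69.0)]
cart [183. 290.] (32.75916290283203, 17.893095016479492) [464.3 279.4] [np.float64(65.0), np.float64(35.0)] [np.float64(21.0), np.float64(-70.0)]
cart [222. 275.] (32.46559143066406, 17.770639419555664) [495.3 202.2] [np.float64(65.0), np.float64(35.0)] [np.float64(21.0), np.float64(-69.0)]
redbay ((198.0410919189453, 327.6095886230469), (32.771522521972656, 16.970966339111328), 69.44395446777344) [390.5 251.8]
bg g near bench cart [136, 138, 133, 139, 136, 135, 136, 136, 135, 132, 117, 121, 128, 135, 135, 117, 108, 127, 134, 138, 137, 134, 125, 130, 136, 134, 136, 126, 131, 134, 136, 136, 138, 138, 135, 138, 138, 139, 137, 134]
black [[212, 201], [101, 243], [106, 259], [145, 269], [178, 361], [274, 323], [244, 240]] [[644.0, 227.0], [557.0, 446.0], [525.0, 435.0], [506.0, 356.0], [326.0, 285.0], [402.0, 98.0], [566.0, 161.0]]
bar ((346.9111633300781, 287.0079650878906), (82.56510925292969, 5.8868889808654785), 84.8826904296875) [[555.9, -32.3], [557.1, -44.0], [393.5, -59.7], [392.4, -48.1]] [474.71391888 -46.0336697 ]
```

View pics/c1.png

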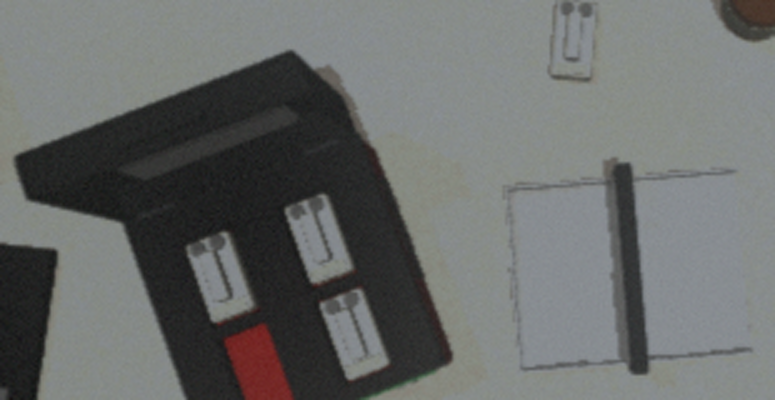

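View pics/c2.png

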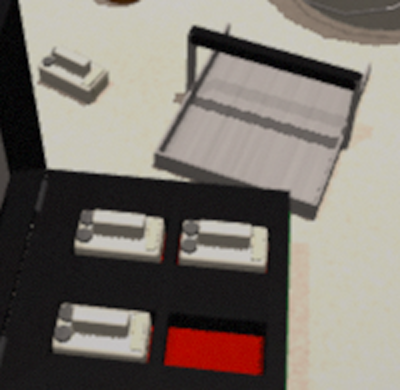

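The tray's walled end faces the cycler, and its open end faces the pail (-y). The lid stands open at the back, and the bay cartridges share the cycler's yaw of about 21.8°. First I turn the tool to that yaw and move over the rear-left bay.

Request:
send_rows(targets=[0,0,-10.6,0,0,0,-0.3,0,0,-10.6,0,0,0,-0.3,0,0,-10.6,0,0,0,-0.3,0,0,-10.6,0,0,0,-0.3], newtons=40)

```text
time_s: 0.7
eef_pos: [184.3, 491.5, 231.1]
ee_rot: [-0.0, -0.192, 0.981, -0.0]
force: [0.4, 0.0, 0.3]
grip_width: 0.357
grip_force: 0.0
```

Request:
send_rows(targets=[0,0,0,-0.4,-0.67,0.1,-0.3,0,0,0,-0.4,-0.67,0.1,-0.3,0,0,0,-0.4,-0.67,0.1,-0.3,0,0,0,-0.4,-0.67,0.1,-0.3,0,0,0,-0.4,-0.67,0.1,-0.3])

```text
time_s: 1.32
eef_pos: [371.6, 348.6, 201.1]
ee_rot: [-0.0, -0.189, 0.982, 0.0]
force: [0.3, 1.1, -0.2]
grip_width: 0.35
grip_force: 0.0
```

Request:
send_rows(targets=[0,0,0,-0.4,-0.65,0.1,-0.3,0,0,0,-0.4,-0.65,0.1,-0.3,0,0,0,0,0,0,-0.3,0,0,0,0,0,0,-0.3])

```text
time_s: 1.82
eef_pos: [443.7, 295.4, 189.2]
ee_rot: [-0.0, -0.189, 0.982, 0.0]
force: [0.6, 0.3, 0.4]
grip_width: 0.348
grip_force: 0.0
```

```bash
cat >> h.py <<'E'
def delta(p,phi=None):
    """mm target (tool-down) and tool-y heading in deg -> remaining turn about tool z, and shift in units in the turned tool frame"""
    s=monitor.sense(); q=np.array(s["ee_rot"]); R=Rn.from_quat(q[[1,2,3,0]]); M=R.as_matrix()
    if phi is not None:
        f=np.radians(phi); y=np.array([np.cos(f),np.sin(f),0]); z=np.array([0,0,-1.]); T=np.c_[np.cross(y,z),y,z]
        print("turn",np.degrees((R.inv()*Rn.from_matrix(T)).as_rotvec()).round(2)); M=T
    d=M.T@(np.array(p)-s["eef_pos"])
    print("pos",s["eef_pos"].round(1),"phi",np.degrees(np.arctan2(R.as_matrix()[1,1],R.as_matrix()[0,1])).round(2),"shift mm",d.round(1),"units",(d/60).round(3),"w",round(s["grip_width"],3),"t",s["time_s"],"F",np.round(s["force"],1))
E
python3 -c "
from h import *
delta([464.6,278.8,150],111.8)"
```

```text
turn [ 0.01 -0.03  0.04]
pos [443.7 295.4 189.2] phi 111.84 shift mm [-13.3 -23.2  39.2] units [-0.221 -0.386  0.654] w 0.348 t 1.825 F [0.6 0.3 0.4]
```

Request:
send_rows(targets=[0,0,0,-0.22,-0.386,0.2,-0.3,0,0,0,0,0,0.5,-0.3,0,0,0,0,0,0.4,-0.3,0,0,0,0,0,0.2,-0.3,0,0,0,0,0,0.09,-0.3])

```text
time_s: 2.45
eef_pos: [464.6, 279.1, 105.9]
ee_rot: [0.0, -0.19, 0.982, 0.0]
force: [0.5, -0.3, 0.1]
grip_width: 0.349
grip_force: 0.0
```

Request:
send_rows(targets=[0,0,0,0,0,0,-0.3,0,0,0,0,0,0,-1,0,0,0,0,0,0,-1,0,0,0,0,0,0,-1,0,0,0,0,0,0,-1])

```text
time_s: 3.08
eef_pos: [465.3, 278.7, 106.7]
ee_rot: [0.001, -0.189, 0.982, 0.0]
force: [-1.8, 1.4, 5.2]
grip_width: 0.125
grip_force: 43.0
```

Request:
send_rows(targets=[0,0,0,0,0,-0.2,-1,0,0,0,0,0,-0.4,-1,0,0,0,0,0,-0.5,-1,0,0,0,0,0,-0.5,-1,0,0,0,0,0,0,-1])

```text
time_s: 3.7
eef_pos: [465.8, 278.7, 204.3]
ee_rot: [0.002, -0.189, 0.982, 0.0]
force: [0.4, -0.4, -1.0]
grip_width: 0.125
grip_force: 42.1
```

```bash
python3 -c "
from h import *
c=cap('side','s1')
delta([464.6,278.8,200],111.8)"
```

```text
turn [-0.01  0.08  0.04]
pos [465.1 278.5 202.5] phi 111.84 shift mm [0.4 0.5 2.5] units [0.006 0.008 0.041] w 0.125 t 3.75 F [-0.6  1.2 -0.7]
```

View pics/s1.png

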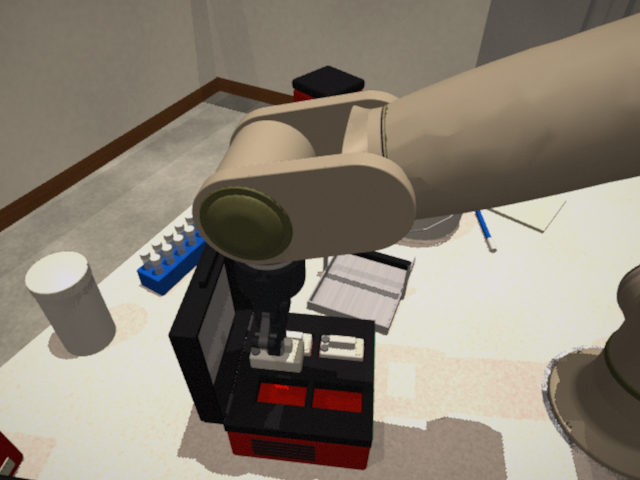

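The cartridge is held: two red bays now show, and the fingers hold a block at about (275,350). Next I check the tray from above and plan the placing.

```bash
cat >> h.py <<'E'
def tray(c=None):
    t=c or cap("top"); im=t["img"]; m=(im.max(2)<60).astype(np.uint8)*255
    q=np.zeros_like(m); q[215:350,320:375]=m[215:350,320:375]
    cs=[k for k in cv2.findContours(q,cv2.RETR_EXTERNAL,cv2.CHAIN_APPROX_NONE)[0] if cv2.contourArea(k)>100]
    for k in cs:
        r=cv2.minAreaRect(k); P=ray(t,cv2.boxPoints(r),96)[:,:2]; e=[P[1]-P[0],P[2]-P[1]]; L=max(e,key=np.linalg.norm)
        L=L*np.sign(L[0]); print("bar",P.mean(0).round(1),"len",[np.linalg.norm(v).round(1) for v in e],"heading tray y",np.degrees(np.arctan2(L[1],L[0])).round(1))
        T,a=P.mean(0),L/np.linalg.norm(L)
    return T,a   # centre, tray y direction; tray x = (a1,-a0)
def slot(T,a,x,y): return T+x*np.array([a[1],-a[0]])+y*a
E
python3 - <<'E'
from h import *
T,a=tray(); c=cap("top")
print(ray(c,[[296.2,254.8],[303.4,327.2],[389.8,248],[395.8,320]],22)[:,:2].round().tolist(),ray(c,[[296.2,254.8],[303.4,327.2],[389.8,248],[395.8,320]],22)[:,:2].mean(0))
for x,y in((-54,37),(-54,-37),(52,37),(52,-37)): print(x,y,slot(T,a,x,y).round(1))
print(monitor.sense()["joints"].round(2))
ph=np.degrees(np.arctan2(a[1],a[0]))
delta([*slot(T,a,-54,37),140],ph); delta([*slot(T,a,-54,37),140],ph+180)
E
```

```text
bar [474.7 -46.2] len [np.float64(12.7), np.float64(164.3)] heading tray y 5.0
[[543.0, 60.0], [390.0, 43.0], [560.0, -140.0], [407.0, -152.0]] [475.12917627 -47.30145104]
-54 37 [506.9  10.8]
-54 -37 [433.2   4.4]
52 37 [516.1 -94.8]
52 -37 [ 442.4 -101.2]
[ 0.32  0.37  1.49 -0.    1.28 -1.63]
turn [-1.0000e-01 -8.0000e-02  1.0685e+02]
pos [464.5 278.3 200.9] phi 111.84 shift mm [-270.2   19.    60.9] units [-4.503  0.316  1.015] w 0.127 t 3.85 F [ 0.7 -1.1  0. ]
turn [ 7.000e-02 -9.000e-02 -7.315e+01]
pos [464.5 278.3 200.9] phi 111.84 shift mm [270.2 -19.   60.9] units [ 4.503 -0.316  1.015] w 0.127 t 3.85 F [ 0.7 -1.1  0. ]
```

Request:
send_rows(targets=[0,0,10.685,0,0,0,-1,0,0,10.685,0,0,0,-1,0,0,10.685,0,0,0,-1,0,0,10.685,0,0,0,-1,0,0,10.685,0,0,0,-1])

```text
time_s: 4.47
eef_pos: [464.5, 278.3, 200.6]
ee_rot: [-0.001, 0.275, 0.961, -0.001]
force: [-0.3, 0.4, -0.1]
grip_width: 0.129
grip_force: 42.1
```

Request:
send_rows(targets=[0,0,10.685,0,0,0,-1,0,0,10.685,0,0,0,-1,0,0,10.685,0,0,0,-1,0,0,10.685,0,0,0,-1,0,0,10.685,0,0,0,-1])

```text
time_s: 5.1
eef_pos: [464.5, 278.3, 200.6]
ee_rot: [-0.001, 0.678, 0.735, -0.001]
force: [-0.2, -0.3, -0.7]
grip_width: 0.126
grip_force: 42.1
```

Request:
send_rows(targets=[0,0,0,-0.9,0.063,0,-1,0,0,0,-0.9,0.063,0,-1,0,0,0,-0.9,0.063,0,-1,0,0,0,-0.9,0.063,0,-1,0,0,0,-0.9,0.063,0,-1])

```text
time_s: 5.72
eef_pos: [506.9, 9.5, 200.8]
ee_rot: [-0.001, 0.676, 0.737, -0.0]
force: [0.1, 0.9, -0.5]
grip_width: 0.13
grip_force: 42.1
```

```bash
python3 -c "
from h import *
delta([506.9,10.8,33],5.2)"
```

```text
turn [-0.11 -0.03 -0.21]
pos [506.9   9.5 200.8] phi 4.99 shift mm [1.300e+00 1.000e-01 1.678e+02] units [2.200e-02 2.000e-03 2.797e+00] w 0.13 t 5.725 F [ 0.1  0.9 -0.5]
```

Request:
send_rows(targets=[0,0,0,0.02,0,0.9,-1,0,0,0,0,0,0.9,-1,0,0,0,0,0,0.6,-1,0,0,0,0,0,0.3,-1,0,0,0,0,0,0.1,-1])

```text
time_s: 6.35
eef_pos: [506.1, 12.6, 32.2]
ee_rot: [-0.001, 0.676, 0.737, -0.001]
force: [0.9, -0.4, -0.9]
grip_width: 0.126
grip_force: 42.1
```

Request:
send_rows(targets=[0,0,0,0,0,0,-1,0,0,0,0,0,0,-0.3,0,0,0,0,0,0,-0.3,0,0,0,0,0,-0.3,-0.3,0,0,0,0,0,-0.7,-0.3])

```text
time_s: 6.98
eef_pos: [506.4, 12.5, 93.8]
ee_rot: [-0.001, 0.676, 0.737, -0.001]
force: [0.7, 0.2, 0.3]
grip_width: 0.352
grip_force: 0.0
```

Request:
send_rows(targets=[0,0,0,0,0,-0.9,-0.3,0,0,0,0,0,-0.9,-0.3,0,0,-10.68,0,0,0,-0.3,0,0,-10.68,0,0,0,-0.3,0,0,-10.68,0,0,0,-0.3])

```text
time_s: 7.6
eef_pos: [507.2, 12.4, 202.4]
ee_rot: [0.0, 0.443, 0.896, 0.0]
force: [0.7, -0.0, 0.5]
grip_width: 0.353
grip_force: 0.0
```

Request:
send_rows(targets=[0,0,-10.68,0,0,0,-0.3,0,0,-10.68,0,0,0,-0.3,0,0,-10.68,0,0,0,-0.3,0,0,-10.68,0,0,0,-0.3,0,0,-10.68,0,0,0,-0.3])

```text
time_s: 8.22
eef_pos: [507.2, 12.4, 202.3]
ee_rot: [0.0, -0.007, 1.0, -0.0]
force: [-0.3, -0.4, -0.2]
grip_width: 0.351
grip_force: 0.0
```

Request:
send_rows(targets=[0,0,-10.68,0,0,0,-0.3,0,0,-10.68,0,0,0,-0.3,0,0,0,0,0,0,-0.3])

```text
time_s: 8.6
eef_pos: [507.2, 12.4, 202.2]
ee_rot: [0.0, -0.188, 0.982, -0.0]
force: [-0.4, 0.4, -0.7]
grip_width: 0.348
grip_force: 0.0
```

```bash
python3 -c "
from h import *
cap('side','s2')
delta([495,202.6,106],111.8)"
```

```text
turn [-0.02  0.02 -0.23]
pos [507.2  12.4 202.2] phi 111.57 shift mm [-59.3 181.1  96.2] units [-0.988  3.019  1.603] w 0.351 t 8.65 F [0.5 0.4 0.2]
```

View pics/s2.png

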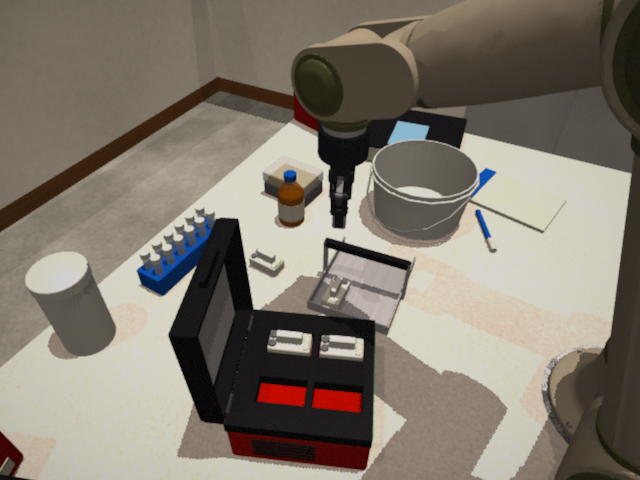

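The first cartridge lies in the tray at (337,290), in the rear far corner, and the others have not moved. Next is bay B.

Request:
send_rows(targets=[0,0,0,-0.247,0.755,0,-0.3,0,0,0,-0.247,0.755,0,-0.3,0,0,0,-0.247,0.755,0,-0.3,0,0,0,-0.247,0.755,0,-0.3,0,0,0,0,0,0.6,-0.3])

```text
time_s: 9.28
eef_pos: [495.7, 205.6, 167.5]
ee_rot: [0.003, -0.189, 0.982, 0.0]
force: [0.3, -0.9, -0.9]
grip_width: 0.352
grip_force: 0.0
```

Request:
send_rows(targets=[0,0,0,0,0,0.6,-0.3,0,0,0,0,0,0.3,-0.3,0,0,0,0,0,0.1,-0.3,0,0,0,0,0,0,-0.3,0,0,0,0,0,0,-1])

```text
time_s: 9.9
eef_pos: [495.5, 202.7, 106.8]
ee_rot: [0.001, -0.189, 0.982, -0.0]
force: [0.2, -0.1, 0.5]
grip_width: 0.148
grip_force: 0.0
```

Request:
send_rows(targets=[0,0,0,0,0,0,-1,0,0,0,0,0,0,-1,0,0,0,0,0,0,-1,0,0,0,0,0,-0.3,-1,0,0,0,0,0,-0.5,-1])

```text
time_s: 10.52
eef_pos: [494.4, 202.5, 153.8]
ee_rot: [-0.001, -0.189, 0.982, 0.0]
force: [-0.1, 0.2, 0.6]
grip_width: 0.134
grip_force: 41.9
```

Request:
send_rows(targets=[0,0,0,0,0,-0.8,-1,0,0,10.66,0,0,0,-1,0,0,10.66,0,0,0,-1,0,0,10.66,0,0,0,-1,0,0,10.66,0,0,0,-1])

```text
time_s: 11.15
eef_pos: [494.8, 202.6, 201.8]
ee_rot: [-0.0, 0.184, 0.983, -0.0]
force: [-0.1, 0.9, -0.6]
grip_width: 0.125
grip_force: 41.9
```

Request:
send_rows(targets=[0,0,10.66,0,0,0,-1,0,0,10.66,0,0,0,-1,0,0,10.66,0,0,0,-1,0,0,10.66,0,0,0,-1,0,0,10.66,0,0,0,-1])

```text
time_s: 11.78
eef_pos: [494.8, 202.6, 201.8]
ee_rot: [-0.0, 0.605, 0.796, -0.0]
force: [0.6, 0.5, 0.3]
grip_width: 0.131
grip_force: 41.9
```

Request:
send_rows(targets=[0,0,10.66,0,0,0,-1,0,0,0,0,0,0,-1])

```text
time_s: 12.02
eef_pos: [494.9, 202.6, 201.9]
ee_rot: [-0.0, 0.674, 0.739, -0.0]
force: [-0.0, 0.2, 0.2]
grip_width: 0.132
grip_force: 41.9
```

```bash
python3 -c "
from h import *
T,a=tray()
delta([*slot(T,a,-54,-37),33],5.2)"
```

```text
bar [474.7 -46.2] len [np.float64(12.7), np.float64(164.3)] heading tray y 5.0
turn [-0.01 -0.    0.21]
pos [494.9 202.6 201.9] phi 5.41 shift mm [-191.9  -79.4  168.9] units [-3.198 -1.324  2.814] w 0.124 t 12.075 F [-0.1 -0.1 -0.7]
```

Request:
send_rows(targets=[0,0,0,-0.8,-0.33,0,-1,0,0,0,-0.8,-0.33,0,-1,0,0,0,-0.8,-0.33,0,-1,0,0,0,-0.8,-0.33,0,-1,0,0,0,0,0,0.9,-1])

```text
time_s: 12.7
eef_pos: [435.1, 1.2, 150.0]
ee_rot: [0.004, 0.674, 0.738, 0.002]
force: [1.3, -0.3, -1.4]
grip_width: 0.125
grip_force: 42.0
```

Request:
send_rows(targets=[0,0,0,0,0,0.9,-1,0,0,0,0,0,0.6,-1,0,0,0,0,0,0.3,-1,0,0,0,0,0,0.12,-1,0,0,0,0,0,0,-1])

```text
time_s: 13.32
eef_pos: [433.6, 4.2, 32.9]
ee_rot: [0.0, 0.674, 0.739, 0.0]
force: [-0.2, 0.3, -0.5]
grip_width: 0.124
grip_force: 41.9
```

Request:
send_rows(targets=[0,0,0,0,0,0,-0.3,0,0,0,0,0,0,-0.3,0,0,0,0,0,-0.3,-0.3,0,0,0,0,0,-0.7,-0.3,0,0,0,0,0,-0.9,-0.3])

```text
time_s: 13.95
eef_pos: [433.0, 4.4, 147.9]
ee_rot: [-0.001, 0.674, 0.738, -0.0]
force: [1.0, 0.2, 0.6]
grip_width: 0.348
grip_force: 0.0
```

Request:
send_rows(targets=[0,0,-10.64,0,0,-0.9,-0.3,0,0,-10.64,0,0,0,-0.3,0,0,-10.64,0,0,0,-0.3,0,0,-10.64,0,0,0,-0.3,0,0,-10.64,0,0,0,-0.3])

```text
time_s: 14.58
eef_pos: [433.4, 4.3, 201.1]
ee_rot: [0.0, 0.269, 0.963, -0.0]
force: [-0.4, -0.1, 0.2]
grip_width: 0.351
grip_force: 0.0
```

Request:
send_rows(targets=[0,0,-10.64,0,0,0,-0.3,0,0,-10.64,0,0,0,-0.3,0,0,-10.64,0,0,0,-0.3,0,0,-10.64,0,0,0,-0.3,0,0,-10.64,0,0,0,-0.3])

```text
time_s: 15.2
eef_pos: [433.5, 4.3, 201.1]
ee_rot: [0.0, -0.19, 0.982, -0.0]
force: [0.3, -0.1, 0.5]
grip_width: 0.349
grip_force: 0.0
```

```bash
python3 -c "
from h import *
delta([420.6,172.7,106],111.8)"
```

```text
turn [-0.03  0.03  0.16]
pos [433.5   4.3 201.1] phi 111.96 shift mm [-50.6 161.1  95.1] units [-0.844  2.686  1.585] w 0.349 t 15.2 F [ 0.3 -0.1  0.5]
```

Request:
send_rows(targets=[0,0,0,-0.21,0.67,0,-0.3,0,0,0,-0.21,0.67,0,-0.3,0,0,0,-0.21,0.67,0,-0.3,0,0,0,-0.21,0.67,0,-0.3,0,0,0,0,0,0.6,-0.3])

```text
time_s: 15.82
eef_pos: [422.0, 174.6, 166.3]
ee_rot: [0.003, -0.189, 0.982, -0.0]
force: [0.9, -0.1, -0.6]
grip_width: 0.353
grip_force: 0.0
```

Request:
send_rows(targets=[0,0,0,0,0,0.6,-0.3,0,0,0,0,0,0.3,-0.3,0,0,0,0,0,0.08,-0.3,0,0,0,0,0,0,-0.3,0,0,0,0,0,0,-1])

```text
time_s: 16.45
eef_pos: [421.6, 172.4, 106.8]
ee_rot: [0.001, -0.187, 0.982, -0.0]
force: [-0.2, -0.9, 0.0]
grip_width: 0.152
grip_force: 0.0
```

Request:
send_rows(targets=[0,0,0,0,0,0,-1,0,0,0,0,0,0,-1,0,0,0,0,0,0,-1,0,0,0,0,0,-0.3,-1,0,0,0,0,0,-0.5,-1])

```text
time_s: 17.08
eef_pos: [420.7, 172.2, 154.1]
ee_rot: [-0.001, -0.187, 0.982, 0.0]
force: [-0.9, 0.7, -0.2]
grip_width: 0.127
grip_force: 41.4
```

Request:
send_rows(targets=[0,0,0,0,0,-0.8,-1,0,0,10.66,0,0,0,-1,0,0,10.66,0,0,0,-1,0,0,10.66,0,0,0,-1,0,0,10.66,0,0,0,-1])

```text
time_s: 17.7
eef_pos: [421.1, 172.3, 202.0]
ee_rot: [0.0, 0.186, 0.983, 0.0]
force: [0.2, 0.6, -0.6]
grip_width: 0.129
grip_force: 41.4
```

Request:
send_rows(targets=[0,0,10.66,0,0,0,-1,0,0,10.66,0,0,0,-1,0,0,10.66,0,0,0,-1,0,0,10.66,0,0,0,-1,0,0,10.66,0,0,0,-1])

```text
time_s: 18.32
eef_pos: [421.1, 172.3, 202.0]
ee_rot: [0.0, 0.607, 0.795, 0.0]
force: [0.4, 0.5, 0.0]
grip_width: 0.125
grip_force: 41.4
```

Request:
send_rows(targets=[0,0,10.66,0,0,0,-1,0,0,0,0,0,0,-1])

```text
time_s: 18.58
eef_pos: [421.1, 172.3, 202.0]
ee_rot: [0.0, 0.675, 0.738, 0.0]
force: [1.1, 0.8, -1.2]
grip_width: 0.125
grip_force: 41.4
```

```bash
python3 -c "
from h import *
T,a=tray(cap('top','t3'))
delta([*slot(T,a,52,-37),33],5.2)"
```

```text
bar [474.7 -46.2] len [np.float64(12.8), np.float64(164.1)] heading tray y 4.9
turn [0.01 0.   0.02]
pos [421.1 172.3 202. ] phi 5.22 shift mm [-274.3   -3.8  169. ] units [-4.572 -0.063  2.816] w 0.129 t 18.625 F [ 0.   0.2 -0.1]
```

View pics/t3.png

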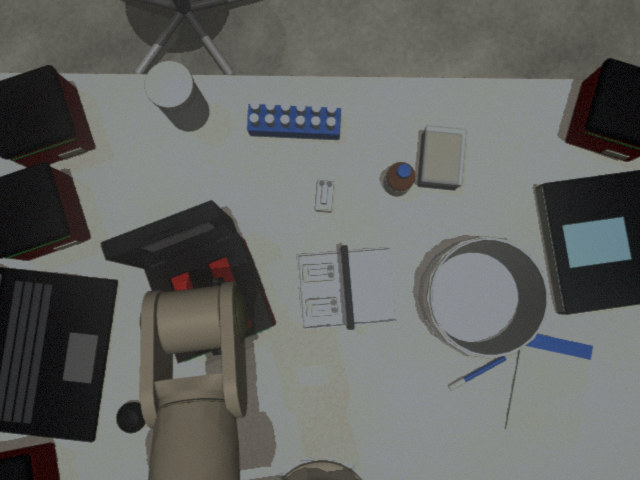

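Two cartridges lie side by side in the tray's rear half at (320,270) and (320,308). The tray and the bench cartridge at (324,195) have not moved. I place the third one in the front half.

Request:
send_rows(targets=[0,0,0,-0.914,-0.0126,0,-1,0,0,0,-0.914,-0.0126,0,-1,0,0,0,-0.914,-0.0126,0,-1,0,0,0,-0.914,-0.0126,0,-1,0,0,0,-0.914,-0.0126,0,-1])

```text
time_s: 19.25
eef_pos: [441.1, -103.0, 202.1]
ee_rot: [0.0, 0.674, 0.739, 0.0]
force: [-0.3, -0.5, -0.6]
grip_width: 0.127
grip_force: 41.4
```

Request:
send_rows(targets=[0,0,0,0,0,0.9,-1,0,0,0,0,0,0.9,-1,0,0,0,0,0,0.6,-1,0,0,0,0,0,0.3,-1,0,0,0,0,0,0.12,-1])

```text
time_s: 19.88
eef_pos: [441.0, -101.0, 32.0]
ee_rot: [-0.001, 0.675, 0.738, -0.0]
force: [-0.7, 0.4, -0.9]
grip_width: 0.126
grip_force: 41.4
```

Request:
send_rows(targets=[0,0,0,0,0,0,-1,0,0,0,0,0,0,-0.3,0,0,0,0,0,0,-0.3,0,0,0,0,0,-0.3,-0.3,0,0,0,0,0,-0.7,-0.3])

```text
time_s: 20.5
eef_pos: [440.5, -100.8, 92.8]
ee_rot: [-0.001, 0.676, 0.737, -0.0]
force: [0.7, 0.1, -0.3]
grip_width: 0.351
grip_force: 0.0
```

Request:
send_rows(targets=[0,0,0,0,0,-0.9,-0.3,0,0,0,0,0,-0.9,-0.3,0,0,0,0,0,0,-0.3])

```text
time_s: 20.88
eef_pos: [442.7, -101.8, 204.6]
ee_rot: [0.004, 0.675, 0.737, 0.001]
force: [-0.0, -0.2, -0.5]
grip_width: 0.352
grip_force: 0.0
```

```bash
python3 - <<'E'
from h import *
c=cap('top'); T,a=tray(c); im=c["img"]
x0,y0=290,160; k=im[y0:235,x0:365]
b=cv2.resize(k,None,fx=8,fy=8,interpolation=cv2.INTER_CUBIC)
b=cv2.convertScaleAbs(b,alpha=1.5)
for i in range(0,75,10): cv2.line(b,(i*8,0),(i*8,8),(255,0,0),1);cv2.line(b,(0,i*8),(8,i*8),(255,0,0),1)
cv2.imwrite("pics/c5.png",b[:,:,::-1])
g=cv2.GaussianBlur(k.min(2).astype(float),(0,0),.6)
bgv=cv2.medianBlur(k.min(2),31).astype(float)
m=(np.abs(g-bgv)>9).astype(np.uint8)*255
m=cv2.morphologyEx(m,cv2.MORPH_CLOSE,np.ones((5,5)))
for q in cv2.findContours(m,cv2.RETR_EXTERNAL,cv2.CHAIN_APPROX_NONE)[0]:
    if cv2.contourArea(q)>60:
        B=cv2.boxPoints(cv2.minAreaRect(q))+[x0,y0];P=ray(c,B,24)[:,:2];print(B.round(1).tolist(),P.round().tolist(),P.mean(0))
delta([520,20,200],5.2)
E
```

```text
bar [491.5 -62.5] len [np.float64(53.4), np.float64(131.7)] heading tray y 2.1
[[313.7, 212.5], [315.2, 179.4], [334.4, 180.2], [332.9, 213.4]] [[634.0, 24.0], [707.0, 21.0], [705.0, -20.0], [633.0, -17.0]] [669.72166402   1.92658316]
turn [ 0.19  0.12 -0.19]
pos [ 441.7 -101.4  202.2] phi 5.01 shift mm [113.8  88.9   2.2] units [1.896 1.482 0.036] w 0.351 t 20.925 F [ 0.1  0.1 -0.5]
```

View pics/c5.png

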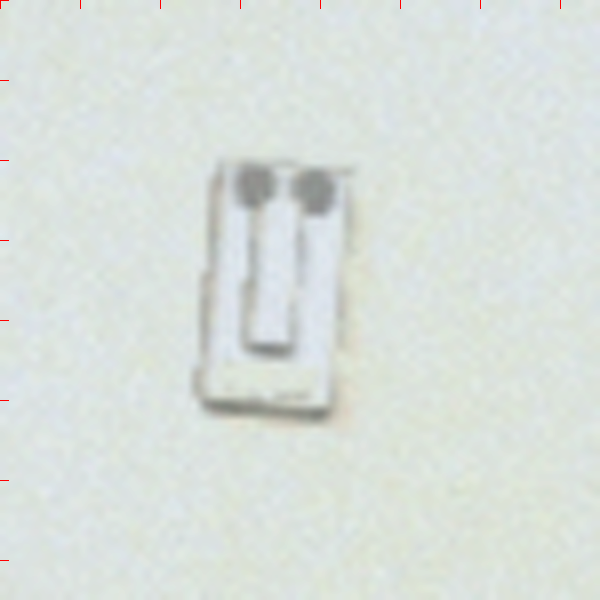

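The crop shows the bench cartridge upright. Its body-top corners in crop pixels are about (218,168), (345,172), (331,405) and (203,402), and the rib runs along the length.

```bash
python3 - <<'E'
from h import *
c=cap('top')
q=np.array([[218,168],[345,172],[331,405],[203,402]])/8+[290,160]
P=ray(c,q,24)[:,:2]; C=P.mean(0); d=(P[0]+P[1])-(P[2]+P[3]); h=np.degrees(np.arctan2(d[1],d[0])); w=np.linalg.norm(P[0]-P[1]),np.linalg.norm(P[0]-P[3])
R=ray(c,np.array([[272,265]])/8+[290,160],42)
print(P.round(1).tolist(),C,h,w,"rib mid",R); delta([*C,27],h+90); print(monitor.sense()["joints"].round(2))
E
```

```text
[[703.1, 16.9], [702.3, -17.3], [638.9, -14.1], [639.3, 20.2]] [670.8908246    1.44146092] -2.9316096395331526 (np.float64(34.24133935000578), np.float64(63.81599333517381)) rib mid [[673.40928803   1.96925725  42.        ]]
turn [ 1.000e-02  4.000e-02 -8.206e+01]
pos [ 441.1 -101.1  200.7] phi 5.0 shift mm [-224.2  114.1  173.7] units [-3.737  1.902  2.895] w 0.349 t 20.975 F [-0.6 -0.3  0.5]
[-0.49  0.18  1.75 -0.    1.21 -0.57]
```

Request:
send_rows(targets=[0,0,-10.26,0,0,0,-0.3,0,0,-10.26,0,0,0,-0.3,0,0,-10.26,0,0,0,-0.3,0,0,-10.26,0,0,0,-0.3])

```text
time_s: 21.48
eef_pos: [440.7, -100.9, 199.2]
ee_rot: [-0.001, 0.372, 0.928, 0.0]
force: [-0.4, 0.2, -0.3]
grip_width: 0.353
grip_force: 0.0
```

Request:
send_rows(targets=[0,0,-10.26,0,0,0,-0.3,0,0,-10.26,0,0,0,-0.3,0,0,-10.26,0,0,0,-0.3,0,0,-10.26,0,0,0,-0.3])

```text
time_s: 21.98
eef_pos: [440.7, -100.9, 199.2]
ee_rot: [-0.001, 0.023, 1.0, 0.001]
force: [-0.3, -0.1, 0.3]
grip_width: 0.353
grip_force: 0.0
```

Request:
send_rows(targets=[0,0,0,-0.747,0.38,0,-0.3,0,0,0,-0.747,0.38,0,-0.3,0,0,0,-0.747,0.38,0,-0.3,0,0,0,-0.747,0.38,0,-0.3,0,0,0,-0.747,0.38,0,-0.3])

```text
time_s: 22.6
eef_pos: [671.8, 2.1, 198.6]
ee_rot: [-0.001, 0.025, 1.0, 0.0]
force: [-0.5, -0.9, 1.1]
grip_width: 0.351
grip_force: 0.0
```

Request:
send_rows(targets=[0,0,0,0,0,0.7,-0.3,0,0,0,0,0,0.7,-0.3,0,0,0,0,0,0,-0.3,0,0,0,0,0,0,-0.3])

```text
time_s: 23.1
eef_pos: [671.4, 1.1, 118.0]
ee_rot: [0.001, 0.026, 1.0, -0.0]
force: [-0.3, -0.3, 0.2]
grip_width: 0.351
grip_force: 0.0
```

```bash
python3 -c "
from h import *
delta([671.2,1.6,27.5],87.07)"
```

```text
turn [-0.01  0.09 -0.  ]
pos [671.4   1.1 118. ] phi 87.07 shift mm [ 0.2  0.5 90.5] units [0.004 0.009 1.508] w 0.351 t 23.1 F [-0.3 -0.3  0.2]
```

Request:
send_rows(targets=[0,0,0,0,0.01,0.6,-0.3,0,0,0,0,0,0.5,-0.3,0,0,0,0,0,0.3,-0.3,0,0,0,0,0,0.1,-0.3,0,0,0,0,0,0,-0.3])

```text
time_s: 23.72
eef_pos: [671.5, 1.7, 27.7]
ee_rot: [0.001, 0.026, 1.0, -0.0]
force: [0.0, -0.8, 1.2]
grip_width: 0.352
grip_force: 0.0
```

Request:
send_rows(targets=[0,0,0,0,0,0,-1,0,0,0,0,0,0,-1,0,0,0,0,0,0,-1,0,0,0,0,0,0,-1,0,0,0,0,0,-0.2,-1])

```text
time_s: 24.35
eef_pos: [670.4, 1.9, 38.4]
ee_rot: [-0.001, 0.026, 1.0, 0.0]
force: [-0.6, 0.3, 0.3]
grip_width: 0.127
grip_force: 41.5
```

Request:
send_rows(targets=[0,0,0,0,0,-0.7,-1,0,0,0,0,0,-0.8,-1,0,0,0,0,0,-0.8,-1,0,0,0,0,0,-0.4,-1,0,0,0,0,0,0,-1])

```text
time_s: 24.98
eef_pos: [671.4, 1.8, 202.9]
ee_rot: [0.002, 0.026, 1.0, -0.0]
force: [-0.1, -0.5, 0.3]
grip_width: 0.127
grip_force: 41.5
```

Request:
send_rows(targets=[0,0,10.26,0,0,0,-1,0,0,10.26,0,0,0,-1,0,0,10.26,0,0,0,-1,0,0,10.26,0,0,0,-1])

```text
time_s: 25.48
eef_pos: [670.3, 1.9, 198.8]
ee_rot: [-0.001, 0.377, 0.926, -0.0]
force: [-0.6, 0.4, -0.5]
grip_width: 0.125
grip_force: 41.5
```

Request:
send_rows(targets=[0,0,10.26,0,0,0,-1,0,0,10.26,0,0,0,-1,0,0,10.26,0,0,0,-1,0,0,10.26,0,0,0,-1])

```text
time_s: 25.98
eef_pos: [670.3, 1.9, 198.7]
ee_rot: [-0.001, 0.678, 0.735, -0.001]
force: [-0.2, 0.2, -0.5]
grip_width: 0.127
grip_force: 41.5
```

```bash
python3 -c "
from h import *
cap('side','s4'); cap('top','t4')
delta([516.1,-94.8,33],5.2)"
```

```text
turn [-0.16 -0.04 -0.28]
pos [670.4   1.9 199. ] phi 4.92 shift mm [ -82.3 -162.4  166. ] units [-1.372 -2.707  2.766] w 0.126 t 26.075 F [-0.2  0.4 -0.4]
```

View pics/s4.png

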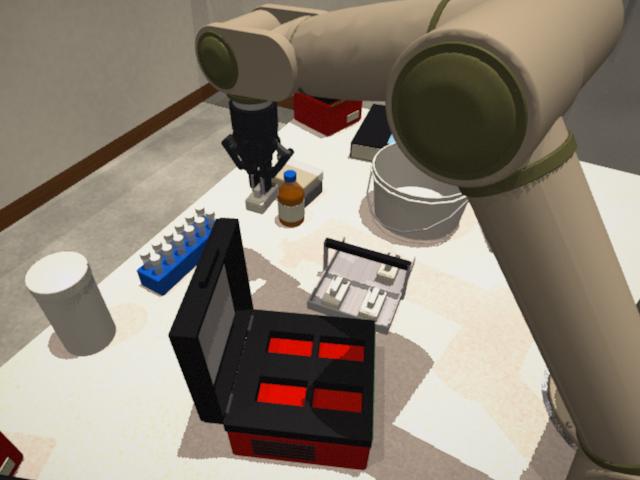

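All four bays are empty (red). The bench cartridge is in the gripper, three cartridges are in the tray at (337,290), (372,302) and (390,268), and the tray has not moved. I place the last one.

Request:
send_rows(targets=[0,0,0,-0.3,-0.68,0,-1,0,0,0,-0.358,-0.68,0,-1,0,0,0,-0.358,-0.67,0,-1,0,0,0,-0.357,-0.67,0,-1,0,0,0,0,0,0.8,-1])

```text
time_s: 26.7
eef_pos: [516.4, -96.1, 154.5]
ee_rot: [0.003, 0.675, 0.738, 0.001]
force: [1.3, -0.2, -2.2]
grip_width: 0.129
grip_force: 41.5
```

Request:
send_rows(targets=[0,0,0,0,0,0.9,-1,0,0,0,0,0,0.6,-1,0,0,0,0,0,0.3,-1,0,0,0,0,0,0.16,-1,0,0,0,0,0,0,-1])

```text
time_s: 27.32
eef_pos: [516.4, -94.2, 34.7]
ee_rot: [-0.0, 0.675, 0.738, -0.0]
force: [0.7, 0.5, -0.7]
grip_width: 0.127
grip_force: 41.5
```

Request:
send_rows(targets=[0,0,0,0,0,0,-0.3,0,0,0,0,0,0,-0.3,0,0,0,0,0,-0.3,-0.3,0,0,0,0,0,-0.7,-0.3,0,0,0,0,0,-0.9,-0.3])

```text
time_s: 27.95
eef_pos: [516.2, -94.2, 150.2]
ee_rot: [-0.001, 0.676, 0.737, -0.0]
force: [0.8, -0.7, 0.2]
grip_width: 0.348
grip_force: 0.0
```

Request:
send_rows(targets=[0,0,0,0,0,-0.9,-0.3,0,0,0,0.9,0,0,-0.3,0,0,0,0.9,0,0,-0.3,0,0,0,0.9,0,0,-0.3,0,0,0,0,0,0,0])

```text
time_s: 28.58
eef_pos: [502.0, 69.9, 203.7]
ee_rot: [0.0, 0.674, 0.739, 0.0]
force: [-0.3, -0.5, 0.2]
grip_width: 0.501
grip_force: 0.0
```

```bash
python3 - <<'E'
from h import *
c=cap('top','t5'); T,a=tray(c)
# pail: bright inner/outer rim circle
im=c["img"]; s=cap('side')["img"]
delta([474.7,-46.2,150],95.2)
print(monitor.sense()["joints"].round(2))
E
```

```text
bar [474.7 -46.2] len [np.float64(12.7), np.float64(164.3)] heading tray y 5.0
turn [ 1.000e-02  5.000e-02 -9.014e+01]
pos [502.6  67.2 203.5] phi 5.06 shift mm [  38.1 -110.4   53.5] units [ 0.635 -1.839  0.891] w 0.502 t 28.675 F [ 0.2 -1.4  0.1]
[-0.1   0.3   1.59 -0.    1.25 -0.19]
```

View pics/t5.png

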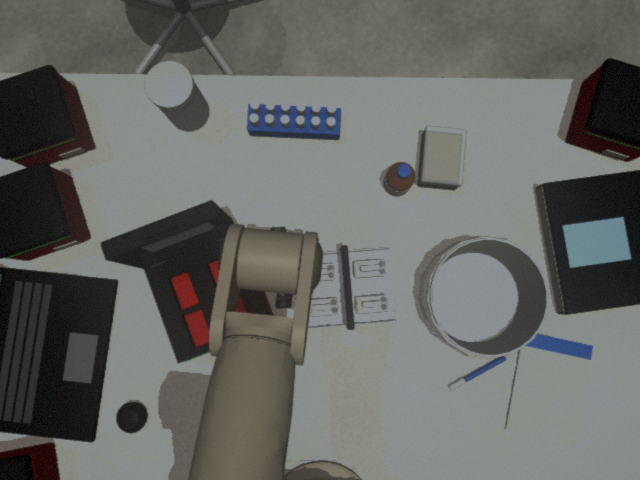

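All four cartridges lie in the tray: front ones at (370,268) and (370,304), rear ones at about (325,270) and (323,307). The pail rim is a circle at about (487.5,297) with a 59.5 px radius. I turn the tool for the handle and localise the pail.

Request:
send_rows(targets=[0,0,10,0,0,0,0,0,0,10,0,0,0,0,0,0,10,0,0,0,0,0,0,10,0,0,0,0,0,0,10,0,0,0,0], newtons=110)

```text
time_s: 29.3
eef_pos: [502.9, 65.6, 203.2]
ee_rot: [0.0, 0.925, 0.379, 0.0]
force: [-0.2, 0.4, -0.2]
grip_width: 0.503
grip_force: 0.0
```

Request:
send_rows(targets=[0,0,10,0,0,0,0,0,0,10,0,0,0,0,0,0,10,0,0,0,0,0,0,10,0,0,0,0])

```text
time_s: 29.8
eef_pos: [502.9, 65.6, 203.2]
ee_rot: [0.0, 0.999, 0.04, 0.0]
force: [0.5, 0.1, 0.4]
grip_width: 0.497
grip_force: 0.0
```

Request:
send_rows(targets=[0,0,0,-0.16,0.46,0,0,0,0,0,-0.16,0.46,0,0,0,0,0,-0.16,0.46,0,0,0,0,0,-0.155,0.46,0,0,0,0,0,0,0,0,0])

```text
time_s: 30.42
eef_pos: [474.0, -48.7, 203.3]
ee_rot: [0.0, 0.999, 0.041, 0.0]
force: [0.3, -0.3, 0.0]
grip_width: 0.501
grip_force: 0.0
```

```bash
python3 - <<'E'
from h import *
c=cap('top'); p=ray(c,[[487.5,297],[428,297],[547,297],[487.5,237],[487.5,357]],130)[:,:2]; print("pail",p.round(1).tolist())
g=cv2.GaussianBlur(cv2.cvtColor(c["img"],cv2.COLOR_RGB2GRAY),(0,0),1)
h=cv2.HoughCircles(g,cv2.HOUGH_GRADIENT,1.5,30,param1=80,param2=30,minRadius=52,maxRadius=66)
for k in (h[0][:4] if h is not None else []): print(k, ray(c,[k[:2]],130).round(1))
T=np.array([474.7,-46.2]); a=np.array([.996,.0885]); u=np.array([a[1],-a[0]])
d=p[0]-T; print("pail in tray frame",d@u,d@a)
delta([474.7,-46.2,69],-84.9)
E
```

```text
pail [[456.7, -317.2], [455.6, -202.0], [457.8, -432.5], [573.5, -319.1], [342.1, -315.3]]
[489.75 294.75  58.45] [[ 461.1 -321.6  130. ]]
[354.75 281.25  55.15] [[484.7 -60.1 130. ]]
pail in tray frame 268.3083976226621 -41.921527586918735
turn [ 0.   -0.02 -0.28]
pos [474.2 -47.6 203.3] phi -85.18 shift mm [  0.6  -1.3 134.3] units [ 0.011 -0.022  2.238] w 0.505 t 30.475 F [-0.1  0.  -0.4]
```

Request:
send_rows(targets=[0,0,-0.28,0.01,-0.02,0.6,0,0,0,0,0,0,0.6,0,0,0,0,0,0,0.5,0,0,0,0,0,0,0.4,0,0,0,0,0,0,0.14,0])

```text
time_s: 31.1
eef_pos: [474.4, -44.6, 67.7]
ee_rot: [-0.0, 0.999, 0.046, -0.001]
force: [0.4, 0.4, -0.7]
grip_width: 0.501
grip_force: 0.0
```

Request:
send_rows(targets=[0,0,0,0,0,0,0,0,0,0,0,0,0,-0.5,0,0,0,0,0,0,-1,0,0,0,0,0,0,-1,0,0,0,0,0,0,-1])

```text
time_s: 31.72
eef_pos: [475.4, -45.3, 69.9]
ee_rot: [0.001, 0.999, 0.046, 0.001]
force: [-0.3, -0.5, 5.9]
grip_width: 0.144
grip_force: 107.9
```

Request:
send_rows(targets=[0,0,0,0,0,0,-1,0,0,0,0,0,0,-1,0,0,0,0,0,-0.05,-1,0,0,0,0,0,-0.1,-1,0,0,0,0,0,-0.1,-1])

```text
time_s: 32.35
eef_pos: [474.6, -44.9, 84.0]
ee_rot: [-0.0, 0.999, 0.046, -0.0]
force: [0.6, -1.7, -5.8]
grip_width: 0.137
grip_force: 107.4
```

Request:
send_rows(targets=[0,0,0,0,0,0,-1,0,0,0,0,0,0,-1])

```text
time_s: 32.6
eef_pos: [474.6, -45.0, 83.6]
ee_rot: [-0.0, 0.999, 0.046, -0.0]
force: [-0.6, 0.3, -5.1]
grip_width: 0.142
grip_force: 107.3
```

```bash
python3 -c "
from h import *
c=cap('side','s6')
p=np.array([458.5,-319]); u=np.array([.0885,-.996]); t=p-80*u; print(t)
delta([*t,260],-84.9); print(monitor.sense()['wrist_torque'])"
```

```text
[ 451.42 -239.32]
turn [-0.01  0.02  0.17]
pos [474.6 -44.9  83.5] phi -84.73 shift mm [ -40.4  191.6 -176.5] units [-0.673  3.193 -2.941] w 0.144 t 32.65 F [ 0.3  0.  -5.4]
[-0.01192475 -0.033263    0.06244368]
```

View pics/s6.png

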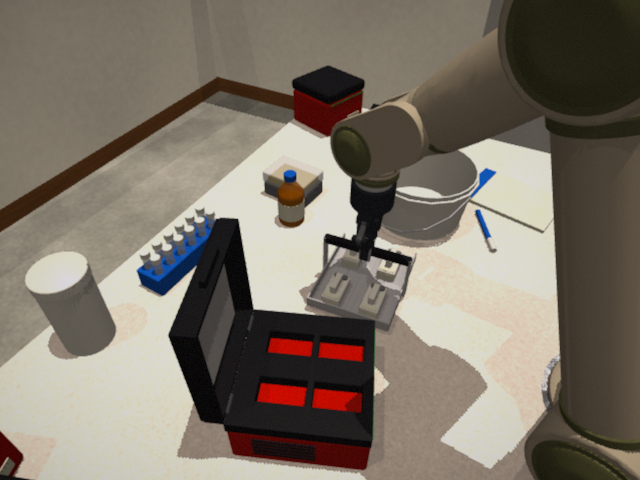

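The handle is gripped at about (365,245) and the tray hangs level with all four cartridges, at a load of about 5.4 N. I lift it, then carry it gently to the pail.

Request:
send_rows(targets=[0,0,0,0,0,-0.2,-1,0,0,0,0,0,-0.3,-1,0,0,0,0,0,-0.35,-1,0,0,0,0,0,-0.35,-1,0,0,0,0,0,-0.35,-1])

```text
time_s: 33.28
eef_pos: [474.7, -44.9, 178.1]
ee_rot: [0.0, 0.999, 0.046, 0.0]
force: [-0.7, 0.4, -5.5]
grip_width: 0.146
grip_force: 107.7
```

Request:
send_rows(targets=[0,0,0,0,0,-0.35,-1,0,0,0,0,0,-0.35,-1,0,0,0,0,0,-0.35,-1,0,0,0,0,0,-0.24,-1,0,0,0,0,0,-0.1,-1])

```text
time_s: 33.9
eef_pos: [474.8, -45.0, 260.9]
ee_rot: [0.0, 0.999, 0.046, 0.0]
force: [-0.2, -0.6, -6.4]
grip_width: 0.138
grip_force: 107.7
```

Request:
send_rows(targets=[0,0,0,-0.02,0.1,0,-1,0,0,0,-0.04,0.2,0,-1,0,0,0,-0.053,0.25,0,-1,0,0,0,-0.053,0.25,0,-1,0,0,0,-0.053,0.25,0,-1])

```text
time_s: 34.52
eef_pos: [467.2, -110.2, 260.0]
ee_rot: [-0.0, 0.999, 0.046, -0.0]
force: [0.7, -0.3, -5.0]
grip_width: 0.14
grip_force: 107.7
```

Request:
send_rows(targets=[0,0,0,-0.053,0.25,0,-1,0,0,0,-0.053,0.25,0,-1,0,0,0,-0.053,0.25,0,-1,0,0,0,-0.053,0.25,0,-1,0,0,0,-0.053,0.25,0,-1])

```text
time_s: 35.15
eef_pos: [458.4, -186.1, 260.1]
ee_rot: [-0.0, 0.999, 0.046, -0.0]
force: [0.1, 0.0, -5.2]
grip_width: 0.142
grip_force: 107.7
```

Request:
send_rows(targets=[0,0,0,-0.053,0.25,0,-1,0,0,0,-0.053,0.25,0,-1,0,0,0,-0.04,0.2,0,-1,0,0,0,-0.04,0.15,0,-1,0,0,0,-0.02,0.1,0,-1])

```text
time_s: 35.78
eef_pos: [451.3, -243.4, 260.1]
ee_rot: [-0.0, 0.999, 0.046, -0.0]
force: [-0.1, 0.6, -4.4]
grip_width: 0.144
grip_force: 107.7
```

```bash
python3 -c "
from h import *
c=cap('side'); b=c['img'][20:320,250:600]; cv2.imwrite('pics/s7.png',cv2.resize(b,None,fx=1.8,fy=1.8)[:,:,::-1])
delta([451.4,-239.3,260],-84.9);print(monitor.sense()['joints'].round(2))"
```

```text
turn [0.02 0.01 0.15]
pos [ 451.3 -243.9  260. ] phi -84.75 shift mm [ 0.5 -4.6  0. ] units [ 0.008 -0.076  0.001] w 0.141 t 35.825 F [ 0.5  0.1 -5.1]
[-0.72  0.27  1.48 -0.    1.39  0.76]
```

View pics/s7.png

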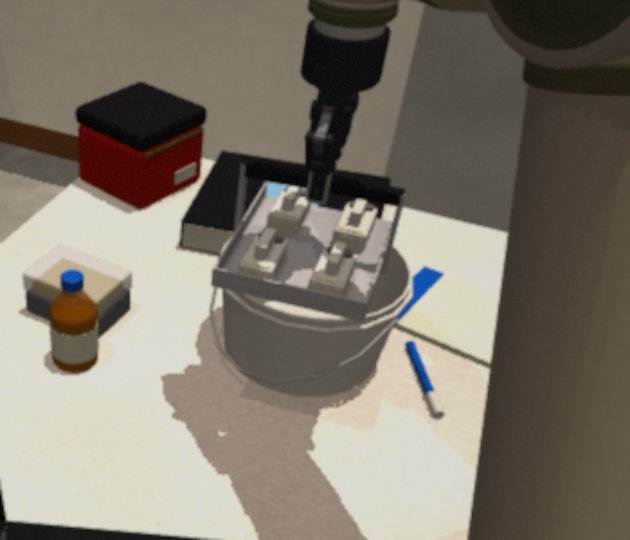

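The tray is level above the pail with all four cartridges aboard. I tip it slowly about tool +x.

Request:
send_rows(targets=[2,0,0,0,0,0,-1,3,0,0,0,0,0,-1,3,0,0,0,0,0,-1,3,0,0,0,0,0,-1,3,0,0,0,0,0,-1])

```text
time_s: 36.45
eef_pos: [451.6, -242.9, 260.3]
ee_rot: [-0.123, 0.991, 0.046, -0.005]
force: [-0.9, -0.1, -6.3]
grip_width: 0.142
grip_force: 107.7
```

```bash
python3 -c "
from h import *
s=monitor.sense(); q=s['ee_rot']; print(s['joints'].round(2),Rn.from_quat(q[[1,2,3,0]]).as_matrix().round(3).tolist(),s['eef_pos'])"
```

```text
[-0.8   0.35  1.39  0.15  1.6   0.67] [[0.996, 0.09, -0.022], [0.092, -0.966, 0.243], [0.0, -0.244, -0.97]] [ 451.62470725 -242.90115955  260.26175577]
```

Tool y, which is the tray's open direction, is tilting down at 14°, and the joints are well inside range. I continue.

Request:
send_rows(targets=[2,0,0,0,0,0,-1,2,0,0,0,0,0,-1,2,0,0,0,0,0,-1,2,0,0,0,0,0,-1,2,0,0,0,0,0,-1])

```text
time_s: 37.08
eef_pos: [451.5, -243.0, 260.2]
ee_rot: [-0.209, 0.977, 0.045, -0.01]
force: [0.2, -0.1, -3.9]
grip_width: 0.142
grip_force: 107.9
```

Request:
send_rows(targets=[2,0,0,0,0,0,-1,2,0,0,0,0,0,-1,2,0,0,0,0,0,-1,3,0,0,0,0,0,-1,3,0,0,0,0,0,-1])

```text
time_s: 37.7
eef_pos: [451.5, -243.1, 260.2]
ee_rot: [-0.31, 0.95, 0.044, -0.014]
force: [0.8, 0.1, -3.5]
grip_width: 0.141
grip_force: 108.1
```

Request:
send_rows(targets=[3,0,0,0,0,0,-1,3,0,0,0,0,0,-1,0,0,0,0,0,0,-1,0,0,0,0,0,0,-1,0,0,0,0,0,0,-1])

```text
time_s: 38.33
eef_pos: [451.5, -242.8, 260.4]
ee_rot: [-0.358, 0.933, 0.043, -0.016]
force: [1.0, -0.1, -2.9]
grip_width: 0.144
grip_force: 108.1
```

```bash
python3 -c "
from h import *
c=cap('side'); b=c['img'][20:320,250:600]; d=cap('top')['img'][200:400,380:580]
a=cv2.resize(b,(420,360)); e=cv2.resize(d,(360,360)); cv2.imwrite('pics/s8.png',np.hstack([a,e])[:,:,::-1])
print(monitor.sense()['joints'].round(2),monitor.sense()['force'])"
```

```text
[-0.91  0.56  1.23  0.4   1.97  0.61] [ 0.52674598  0.78454394 -3.31023942]
```

View pics/s8.png

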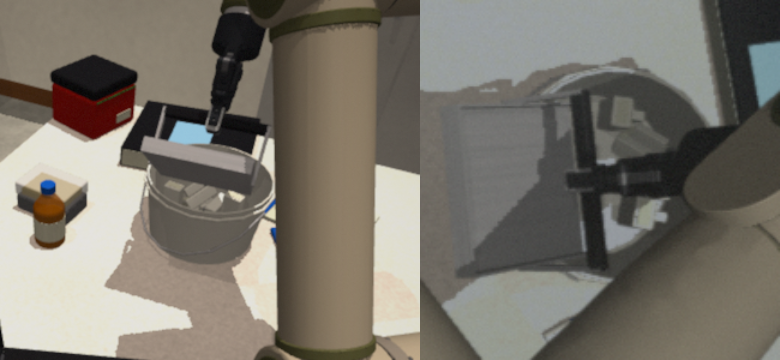

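The tray is tipped and empty. The cartridges lie in the pail, and the load has dropped to the tray's own weight of about 3.4 N. I level the tray and carry it back to its old spot.

Request:
send_rows(targets=[-8.4,0,0,0,0,0,-1,-8.4,0,0,0,0,0,-1,-8.4,0,0,0,0,0,-1,-8.4,0,0,0,0,0,-1,-8.4,0,0,0,0,0,-1])

```text
time_s: 39.05
eef_pos: [451.3, -242.6, 260.6]
ee_rot: [0.002, 0.999, 0.046, 0.0]
force: [0.8, -0.1, -4.2]
grip_width: 0.14
grip_force: 107.9
```

Request:
send_rows(targets=[0,0,0,0.06,-0.4,0,-1,0,0,0,0.13,-0.6,0,-1,0,0,0,0.13,-0.6,0,-1,0,0,0,0.13,-0.6,0,-1,0,0,0,0.13,-0.6,0,-1])

```text
time_s: 39.67
eef_pos: [470.3, -70.9, 260.2]
ee_rot: [-0.0, 0.999, 0.046, -0.0]
force: [-0.1, -0.5, -4.0]
grip_width: 0.139
grip_force: 108.0
```

Request:
send_rows(targets=[0,0,0,0.1,-0.43,0,-1,0,0,0,0,0,0,-1,0,0,0,0,0,0,-1])

```text
time_s: 40.05
eef_pos: [474.0, -46.4, 260.1]
ee_rot: [-0.0, 0.999, 0.046, -0.0]
force: [-0.8, 0.0, -4.6]
grip_width: 0.14
grip_force: 108.2
```

```bash
python3 -c "
from h import *
delta([474.7,-45,70],-84.75)"
```

```text
turn [-0.01  0.02  0.02]
pos [474.  -46.4 260.1] phi -84.73 shift mm [  0.8  -1.4 190.1] units [ 0.013 -0.023  3.169] w 0.14 t 40.05 F [-0.8  0.  -4.6]
```

Request:
send_rows(targets=[0,0,0,0,0,0.6,-1,0,0,0,0,0,0.8,-1,0,0,0,0,0,0.8,-1,0,0,0,0,0,0.4,-1,0,0,0,0,0,0.2,-1])

```text
time_s: 40.67
eef_pos: [473.8, -46.8, 91.1]
ee_rot: [-0.0, 0.999, 0.045, -0.001]
force: [1.4, -0.8, -2.7]
grip_width: 0.143
grip_force: 108.0
```

Request:
send_rows(targets=[0,0,0,0,0,0.15,-1,0,0,0,0,0,0.1,-1,0,0,0,0,0,0.05,-1,0,0,0,0,0,0.05,-1,0,0,0,0,0,0.02,-1])

```text
time_s: 41.3
eef_pos: [474.3, -46.2, 70.0]
ee_rot: [0.0, 0.999, 0.046, 0.0]
force: [-0.3, 0.4, -2.4]
grip_width: 0.137
grip_force: 108.3
```

Request:
send_rows(targets=[0,0,0,0,0,0,-1,0,0,0,0,0,0,-1])

```text
time_s: 41.55
eef_pos: [474.4, -46.3, 70.0]
ee_rot: [0.0, 0.999, 0.046, 0.0]
force: [0.6, -0.8, -4.1]
grip_width: 0.139
grip_force: 108.3
```

Request:
send_rows(targets=[0,0,0,0,0,0.02,-1,0,0,0,0,0,0.01,-1,0,0,0,0,0,0,-1])

```text
time_s: 41.92
eef_pos: [474.6, -46.3, 69.9]
ee_rot: [0.0, 0.999, 0.046, 0.001]
force: [-7.8, 2.8, 17.9]
grip_width: 0.137
grip_force: 111.4
```

Request:
send_rows(targets=[0,0,0,0,0,0,0,0,0,0,0,0,0,0,0,0,0,0,0,0,0,0,0,0,0,0,-0.3,0,0,0,0,0,0,-0.8,0])

```text
time_s: 42.55
eef_pos: [473.2, -45.9, 133.4]
ee_rot: [-0.001, 0.999, 0.046, -0.002]
force: [0.6, 0.2, 0.3]
grip_width: 0.502
grip_force: 0.0
```

Request:
send_rows(targets=[0,0,0,0,0,-0.9,-1,0,0,0,0,0,-0.9,-1,0,0,0,0,0,-0.9,-1,0,0,0,0,0,-0.7,-1,0,0,0,0,0,0,-1])

```text
time_s: 43.18
eef_pos: [475.0, -46.4, 340.8]
ee_rot: [0.001, 0.999, 0.046, 0.003]
force: [-0.1, 0.3, -1.2]
grip_width: 0.002
grip_force: 0.0
```

```bash
python3 - <<'E'
from h import *
cap('side','s9'); c=cap('top'); tray(c)
# lid: free-edge top corners from first-image pixels; side view top0/side0
t=c; im=c["img"]; mk=(im.max(2)<60).astype(np.uint8)*255; q=np.zeros_like(mk); q[190:370,95:290]=mk[190:370,95:290]
k=max(cv2.findContours(q,cv2.RETR_EXTERNAL,cv2.CHAIN_APPROX_NONE)[0],key=cv2.contourArea)
ap=cv2.approxPolyDP(k,4,True)[:,0]; print(ap.tolist())
C=np.array([452,229.7]); e=np.array([.928,.371])
for th in (1.55,1.6,1.65,1.7,1.75,1.8,1.85):
    o=[]
    for r,h in((194,32),(194,0)):
        for y in(100,-100):
            x=100-r*np.cos(th)+h*np.sin(th); z=100+r*np.sin(th)+h*np.cos(th)
            w=np.r_[C+x*e+y*np.array([-e[1],e[0]]),z]; o+=proj(t,w).round(0)[0].tolist()
    print(th,o)
delta([600,289,330],21.8); print(monitor.sense()['joints'].round(2))
E
```

```text
Traceback (most recent call last):
  File "h.py", line 33, in tray
    return T,a   # centre, tray y direction; tray x = (a1,-a0)
           ^
UnboundLocalError: cannot access local variable 'T' where it is not associated with a value
```

View pics/s9.png

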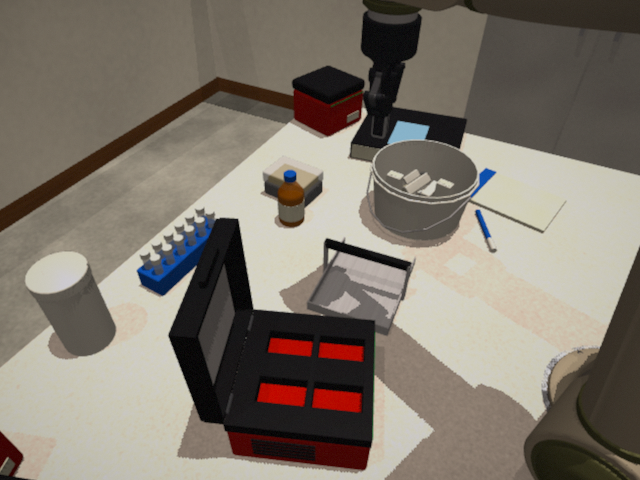

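The tray stands empty and flat at (360,275), the cartridges are in the pail at (420,182), and the bottle and tip box have not moved. Next I measure the lid angle.

```bash
python3 - <<'E'
from h import *
c=cap('top'); s=cap('side')
im=c["img"]; mk=(im.max(2)<60).astype(np.uint8)*255; q=np.zeros_like(mk); q[190:370,95:290]=mk[190:370,95:290]
k=max(cv2.findContours(q,cv2.RETR_EXTERNAL,cv2.CHAIN_APPROX_NONE)[0],key=cv2.contourArea)
print(cv2.approxPolyDP(k,3,True)[:,0].tolist())
C=np.array([452,229.7]); e=np.array([.928,.371])
for th in (1.55,1.6,1.65,1.7,1.75,1.8,1.85):
    W=[]
    for r,h in((194,32),(194,0)):
        for y in(100,-100):
            x=100-r*np.cos(th)+h*np.sin(th); z=100+r*np.sin(th)+h*np.cos(th)
            W.append([*(C+x*e+y*np.array([-e[1],e[0]])),z])
    print(th,"top",proj(c,W).round().tolist(),"side",proj(s,W).round().tolist())
delta([600,289,340],-68.2); print(monitor.sense()['joints'].round(2))
E
```

```text
[[211, 201], [102, 242], [107, 259], [145, 269], [178, 361], [275, 323], [244, 241], [231, 219]]
1.55 top [[101.0, 246.0], [214.0, 203.0], [107.0, 264.0], [220.0, 221.0]] side [[172.0, 336.0], [221.0, 217.0], [202.0, 339.0], [244.0, 219.0]]
1.6 top [[99.0, 241.0], [212.0, 198.0], [105.0, 259.0], [218.0, 216.0]] side [[164.0, 336.0], [214.0, 218.0], [193.0, 338.0], [237.0, 219.0]]
1.65 top [[98.0, 236.0], [210.0, 193.0], [103.0, 253.0], [216.0, 210.0]] side [[156.0, 336.0], [208.0, 218.0], [184.0, 337.0], [230.0, 219.0]]
1.7 top [[97.0, 231.0], [209.0, 188.0], [102.0, 248.0], [215.0, 205.0]] side [[148.0, 336.0], [201.0, 219.0], [176.0, 337.0], [223.0, 219.0]]
1.75 top [[95.0, 226.0], [207.0, 183.0], [100.0, 243.0], [213.0, 200.0]] side [[140.0, 337.0], [195.0, 220.0], [167.0, 337.0], [216.0, 219.0]]
1.8 top [[95.0, 221.0], [206.0, 179.0], [99.0, 238.0], [211.0, 195.0]] side [[133.0, 338.0], [189.0, 222.0], [159.0, 337.0], [210.0, 219.0]]
1.85 top [[94.0, 216.0], [204.0, 175.0], [98.0, 233.0], [209.0, 190.0]] side [[126.0, 340.0], [184.0, 223.0], [151.0, 338.0], [204.0, 220.0]]
turn [ -0.08   0.12 -16.53]
pos [474.  -46.1 336.8] phi -84.73 shift mm [ 241.5 -264.4   -3.2] units [ 4.025 -4.406 -0.054] w -0.001 t 43.375 F [ 0.2  0.2 -0.2]
[-0.34  0.15  1.43 -0.    1.56  1.14]
```

The lid angle is about 1.59 rad. I go over and behind the lid with the fingers shut.

Request:
send_rows(targets=[0,0,-8.26,0,0,-0.1,-1,0,0,-8.26,0,0,0,-1,0,0,0,0.42,-0.46,0,-1,0,0,0,0.42,-0.46,0,-1,0,0,0,0.42,-0.46,0,-1])

```text
time_s: 44.0
eef_pos: [513.8, 59.8, 342.9]
ee_rot: [-0.0, 0.982, 0.189, -0.001]
force: [0.6, -0.1, 0.4]
grip_width: 0.001
grip_force: 0.0
```

Request:
send_rows(targets=[0,0,0,0.42,-0.46,0,-1,0,0,0,0.42,-0.46,0,-1,0,0,0,0.42,-0.46,0,-1,0,0,0,0.42,-0.46,0,-1,0,0,0,0.42,-0.46,0,-1])

```text
time_s: 44.62
eef_pos: [579.7, 234.8, 342.7]
ee_rot: [0.0, 0.982, 0.189, -0.001]
force: [0.7, -0.3, -0.3]
grip_width: -0.002
grip_force: 0.0
```

Request:
send_rows(targets=[0,0,0,0.42,-0.4,0,-1,0,0,0,0.4,-0.36,0,-1,0,0,0,0,0,0,-1])

```text
time_s: 45.0
eef_pos: [608.5, 295.7, 341.3]
ee_rot: [0.0, 0.982, 0.19, -0.002]
force: [1.1, -0.4, -0.1]
grip_width: 0.001
grip_force: 0.0
```

```bash
python3 - <<'E'
from h import *
delta([614.4,294.6,264],-68.2); print(monitor.sense()['joints'].round(2))
th=np.r_[1.59,np.arange(1.4,-.01,-.2)]
r=165; x=100-r*np.cos(th)+32*np.sin(th)+11; z=100+r*np.sin(th)+32*np.cos(th)
print(np.c_[th,x,z].round(2)); print("per-row units x,z(down)",np.c_[np.diff(x),-np.diff(z)].round(1).tolist(),(np.c_[np.diff(x),-np.diff(z)]/300).round(4).tolist())
E
```

```text
turn [-0.03  0.21  0.1 ]
pos [608.5 295.7 341.3] phi -68.1 shift mm [ 5.1  3.3 77.3] units [0.085 0.054 1.288] w 0.001 t 45.0 F [ 1.1 -0.4 -0.1]
[0.28 0.67 0.68 0.   1.8  1.47]
[[ 1.5900e+00  1.4616e+02  2.6436e+02]
 [ 1.4000e+00  1.1449e+02  2.6804e+02]
 [ 1.2000e+00  8.1040e+01  2.6538e+02]
 [ 1.0000e+00  4.8780e+01  2.5613e+02]
 [ 8.0000e-01  1.9000e+01  2.4066e+02]
 [ 6.0000e-01 -7.1100e+00  2.1958e+02]
 [ 4.0000e-01 -2.8510e+01  1.9373e+02]
 [ 2.0000e-01 -4.4350e+01  1.6414e+02]
 [ 0.0000e+00 -5.4000e+01  1.3200e+02]]
per-row units x,z(down) [[-31.7, -3.7], [-33.5, 2.7], [-32.3, 9.2], [-29.8, 15.5], [-26.1, 21.1], [-21.4, 25.8], [-15.8, 29.6], [-9.6, 32.1]] [[-0.1056, -0.0123], [-0.1115, 0.0089], [-0.1075, 0.0308], [-0.0993, 0.0516], [-0.087, 0.0703], [-0.0713, 0.0862], [-0.0528, 0.0986], [-0.0322, 0.1071]]
```

Request:
send_rows(targets=[0,0,0,0.04,0.05,0.4,-1,0,0,0,0,0,0.4,-1,0,0,0,0,0,0.3,-1,0,0,0,0,0,0.18,-1,0,0,0,0,0,0,-1])

```text
time_s: 45.62
eef_pos: [611.3, 291.9, 266.7]
ee_rot: [0.0, 0.982, 0.189, -0.001]
force: [0.9, -0.2, -0.0]
grip_width: -0.006
grip_force: 0.0
```

Request:
send_rows(targets=[0,0,0,-0.12,0,0,-1,0,0,0,-0.11,0,0,-1,0,0,0,-0.1,0,0,-1,0,0,0,-0.1,0,0,-1])

```text
time_s: 46.12
eef_pos: [587.4, 282.7, 267.7]
ee_rot: [-0.0, 0.982, 0.189, 0.001]
force: [3.1, 2.0, 2.8]
grip_width: 0.002
grip_force: 1.6
```

Request:
send_rows(targets=[0,0,0,-0.1056,0,-0.0123,-1,0,0,0,-0.1056,0,-0.0123,-1,0,0,0,-0.1056,0,-0.0123,-1,0,0,0,-0.1056,0,-0.0123,-1,0,0,0,-0.1056,0,-0.0123,-1])

```text
time_s: 46.75
eef_pos: [557.7, 270.7, 270.7]
ee_rot: [0.0, 0.982, 0.189, -0.0]
force: [2.8, 0.8, -0.2]
grip_width: -0.0
grip_force: 1.3
```

```bash
python3 - <<'E'
from h import *
e=np.array([.928,.371]); s=monitor.sense(); p=s["eef_pos"]
print("cyc x",(p[:2]-[452,229.7])@e,"y",(p[:2]-[452,229.7])@[-.371,.928],"z",p[2],s["force"])
c=cap('side'); cv2.imwrite('pics/s10.png',c["img"][90:450,60:540][:,:,::-1])
E
```

```text
cyc x 113.33168147384103 y -1.1446981980365911 z 270.69511933821 [ 2.76565929  0.79474407 -0.18964123]
```

View pics/s10.png

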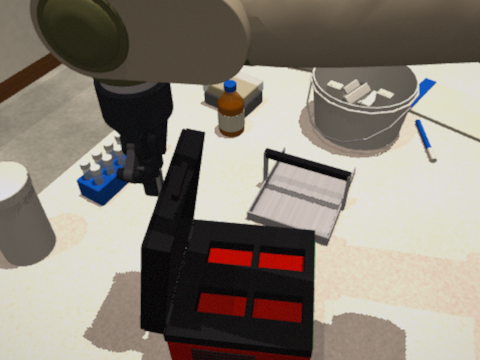

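The fingers are behind the lid and it is leaning forward, at a push of about 3 N. I follow the arc down.

Request:
send_rows(targets=[0,0,0,-0.1115,0,0.009,-1,0,0,0,-0.1115,0,0.009,-1,0,0,0,-0.1115,0,0.009,-1,0,0,0,-0.1115,0,0.009,-1,0,0,0,-0.1115,0,0.009,-1])

```text
time_s: 47.42
eef_pos: [526.6, 258.3, 267.9]
ee_rot: [0.0, 0.982, 0.189, -0.0]
force: [2.0, 0.9, -0.3]
grip_width: -0.001
grip_force: 1.1
```

Request:
send_rows(targets=[0,0,0,-0.1075,0,0.031,-1,0,0,0,-0.1075,0,0.031,-1,0,0,0,-0.1075,0,0.031,-1,0,0,0,-0.1075,0,0.031,-1,0,0,0,-0.1075,0,0.031,-1])

```text
time_s: 48.05
eef_pos: [496.8, 246.4, 258.6]
ee_rot: [0.0, 0.982, 0.189, -0.0]
force: [2.0, 1.2, 0.7]
grip_width: -0.004
grip_force: 1.0
```

Request:
send_rows(targets=[0,0,0,-0.0993,0,0.0516,-1,0,0,0,-0.0993,0,0.0516,-1,0,0,0,-0.0993,0,0.0516,-1,0,0,0,-0.0993,0,0.0516,-1,0,0,0,-0.0993,0,0.0516,-1])

```text
time_s: 48.68
eef_pos: [469.2, 235.4, 243.1]
ee_rot: [-0.0, 0.982, 0.189, -0.0]
force: [1.4, 0.8, 0.1]
grip_width: 0.006
grip_force: 0.8
```

Request:
send_rows(targets=[0,0,0,-0.087,0,0.0703,-1,0,0,0,-0.087,0,0.0703,-1,0,0,0,-0.087,0,0.0703,-1,0,0,0,-0.087,0,0.0703,-1,0,0,0,-0.087,0,0.0703,-1])

```text
time_s: 49.3
eef_pos: [445.1, 225.8, 222.0]
ee_rot: [-0.0, 0.982, 0.189, 0.0]
force: [1.9, 0.4, 0.7]
grip_width: -0.002
grip_force: 0.7
```

```bash
python3 - <<'E'
from h import *
e=np.array([.928,.371]); s=monitor.sense(); p=s["eef_pos"]
print("cyc x",(p[:2]-[452,229.7])@e,"y",(p[:2]-[452,229.7])@[-.371,.928],"z",p[2],s["force"])
E
```

```text
cyc x -7.8991043152377385 y -1.0673078033786372 z 222.0058283186225 [1.88686191 0.440711   0.74609664]
```

Request:
send_rows(targets=[0,0,0,-0.071,0,0.086,-1,0,0,0,-0.071,0,0.086,-1,0,0,0,-0.071,0,0.086,-1,0,0,0,-0.071,0,0.086,-1,0,0,0,-0.071,0,0.086,-1])

```text
time_s: 49.92
eef_pos: [425.4, 217.9, 196.2]
ee_rot: [-0.0, 0.982, 0.189, 0.0]
force: [1.8, 2.0, 0.6]
grip_width: -0.0
grip_force: 0.6
```

Request:
send_rows(targets=[0,0,0,-0.053,0,0.099,-1,0,0,0,-0.053,0,0.099,-1,0,0,0,-0.053,0,0.099,-1,0,0,0,-0.053,0,0.099,-1,0,0,0,-0.053,0,0.099,-1])

```text
time_s: 50.55
eef_pos: [410.8, 212.0, 166.5]
ee_rot: [-0.0, 0.982, 0.189, 0.0]
force: [0.9, 0.8, 0.7]
grip_width: -0.004
grip_force: 0.5
```

Request:
send_rows(targets=[0,0,0,-0.032,0,0.107,-1,0,0,0,-0.032,0,0.107,-1,0,0,0,-0.032,0,0.107,-1,0,0,0,-0.032,0,0.107,-1,0,0,0,-0.02,0,0.07,-1])

```text
time_s: 51.18
eef_pos: [402.5, 208.8, 136.6]
ee_rot: [-0.0, 0.982, 0.189, 0.0]
force: [0.1, 0.8, 0.5]
grip_width: 0.001
grip_force: 0.5
```

```bash
python3 - <<'E'
from h import *
e=np.array([.928,.371]); s=monitor.sense(); p=s["eef_pos"]
print("cyc x",(p[:2]-[452,229.7])@e,"z",p[2],s["force"])
E
```

```text
cyc x -53.66791880612085 z 136.64807074743555 [0.07876701 0.79114577 0.49635325]
```

Request:
send_rows(targets=[0,0,0,0,0,0.03,-1,0,0,0,0,0,0.03,-1,0,0,0,0,0,0.02,-1,0,0,0,0,0,0,-1])

```text
time_s: 51.68
eef_pos: [402.5, 208.7, 132.5]
ee_rot: [0.0, 0.982, 0.189, 0.0]
force: [-2.5, -0.7, 4.2]
grip_width: 0.005
grip_force: 2.4
```

Request:
send_rows(targets=[0,0,0,0,0,0.02,-1,0,0,0,0,0,0,-1])

```text
time_s: 51.92
eef_pos: [402.6, 208.8, 132.4]
ee_rot: [0.0, 0.982, 0.189, 0.0]
force: [-8.3, -3.0, 18.2]
grip_width: 0.001
grip_force: 9.0
```

```bash
python3 - <<'E'
from h import *
c=cap('side'); cv2.imwrite('pics/s11.png',c["img"][90:450,60:540][:,:,::-1])
E
```

```text
(no output)
```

View pics/s11.png

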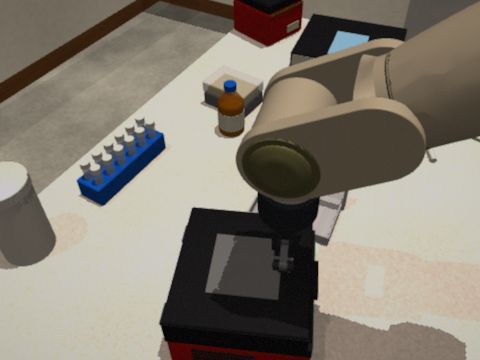

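The lid is flat on the cycler: it stops hard at z = 132, its closed height. I have already viewed 16 pictures, two over the limit of 14, so I'll view no more. I back off and make the last check with numbers.

Request:
send_rows(targets=[0,0,0,0,0,-0.1,-1,0,0,0,0,0,-0.4,-1,0,0,0,0,0,-0.8,-1,0,0,0,0,0,-0.8,-1,0,0,0,0,0,0,-1])

```text
time_s: 52.6
eef_pos: [403.8, 209.1, 260.0]
ee_rot: [-0.0, 0.982, 0.189, 0.003]
force: [0.6, 0.7, -0.4]
grip_width: -0.003
grip_force: 0.0
```

```bash
python3 - <<'E'
from h import *
c=cap('side'); a=cv2.imread("pics/side0.png")[:,:,::-1].astype(int); b=c["img"].astype(int); d=np.abs(a-b).max(2)
for n,(x0,x1,y0,y1) in dict(bottle=(275,310,168,228),tipbox=(262,325,155,205),traybar=(322,414,236,272)).items(): print(n,"changed px share",(d[y0:y1,x0:x1]>40).mean().round(3))
roi=b[160:215,375:470]; print("white px in pail",(roi.min(2)>150).sum())
# lid seen closed: predicted top corners at z=132 and dark share just inside
C=np.array([452,229.7]); e=np.array([.928,.371]); f=np.array([-.371,.928])
P=[[*(C+x*e+y*f),132] for x,y in((-94,100),(-94,-100),(100,-100),(100,100))]; p=proj(c,P); print(p.round().tolist())
m=np.zeros((480,640),np.uint8); cv2.fillConvexPoly(m,p.astype(int),1); print("dark share",(b.max(2)[m>0]<90).mean())
print(monitor.sense()["force"],monitor.sense()["time_s"])
E
```

```text
bottle changed px share 0.007
tipbox changed px share 0.194
traybar changed px share 0.327
white px in pail 274
[[368.0, 430.0], [372.0, 308.0], [251.0, 297.0], [218.0, 413.0]]
dark share 0.9535203684871687
[-0.21852895 -1.09412693 -1.15475917] 52.65
```

```bash
python3 - <<'E'
from h import *
c=cap('top'); a=cv2.imread("pics/top0.png")[:,:,::-1].astype(int); d=np.abs(a-c["img"].astype(int)).max(2)
for n,(x0,x1,y0,y1) in dict(bottle=(380,420,155,200),tipbox=(412,472,120,194)).items(): print(n,(d[y0:y1,x0:x1]>40).mean().round(4))
tray(c)
E
```

```text
bottle 0.0
tipbox 0.0
bar [473.7 -44.6] len [np.float64(11.8), np.float64(165.4)] heading tray y 5.3
```

```bash
python3 -c "
from rig import job
print(job.finish_job())"
```

```text
the job is handed in; nothing more can be done
None
```

The job is handed in: all four used cartridges are in the pail, the empty tray is flat on the bench, the lid is fully closed, and the bottle and tip box haven't moved; I did view 16 pictures, two over the limit of 14.

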